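# Fetch the reference board from behind the bench containers and load it in the test fixture

### The arm

A 7-joint arm with a two-finger parallel gripper is mounted at the origin on the work surface. World frame = base frame: x ahead of the robot, y to its left, z up, the work surface at z = 0. Lengths are in m, angles in rad, forces in N, time in s.
With the tool pointing down it reaches from about 0.4 to 0.85 m from the base axis. Payload 10.4 kg.
Tool frame: the origin (TCP) lies at the very end of the fingers, on their centre line; the grasp point (between the pads) lies 19 mm behind it; x points along the fingers, y is the direction in which the jaws open and shut, and the axes are right-handed (so a half turn about x gives the same grasp; the last joint's range is limited). The gripper opens to 85 mm and grips with 20 to 120 N. Pads are 22 mm wide; open, the fingers measure 114 mm over their backs; the gripper's body (76 mm by 85 mm) begins 54 mm behind the grasp point. The pads swing forward as they close: fully open they stand 13 mm farther back than shut.
Start: joints at [-1.297, 0.332, -0.065, 1.46, 0.022, 1.35, -0.088], TCP at [0.183, 0.598, 0.231] pointing down, gripper open.
Joint ranges: [-2.6, 2.6], [-0.5, 2.12], [-1.47, 1.34], [0.16, 2.42], [-1.27, 4.41], [0.06, 2.06], [-2.6, 2.6]. Speed limits (rad/s): [2.22, 2.22, 2.79, 2.79, 3.14, 3.14, 3.14].

### API

Orientations are given as a 3x3 rotation matrix whose columns are the frame's x, y, z axes.
In Python, from workcell import arm, optics, workorder gives the robot as it stands.
- The arm moves only by the tool move_arm, never from a script. Its argument "targets" is a list of rows, each a list of 3 entries, a list of its own where there are three numbers: the shift along the tool's x, y, z in mm, then the turn, a rotation vector about the tool's x, y, z in degrees, then the opening in per cent of the stroke, from 0 (shut) to 100 (fully open). A call has 1 to 20 rows; each row is the pose to reach, as a shift and turn from the pose measured when the call began, along the tool's axes at that moment; what a row does not reach only later rows make up. A row lasts 1/12 s, in which the tool goes at most 41.7 mm and 7.16 degrees, less where a joint would pass 70% of its speed; a pose out of reach is approached as far as the arm can. A call with a gripper value outside its range is refused whole. The fingers move at their own pace and stop on an object; "newtons" is the grip in N (left out, the last holds). Time passes only in rows, so rows that repeat a pose let the fingers close. It gives the time, the measured TCP pose, the force and the opening at its end, in the units of the state.
- arm.state(): the state, without advancing time (a new reading comes with each control period).
- optics.capture(name): name is "scene" or "top" or "wrist"; returns a dict with "color" (384x512x3 uint8, red, green, blue), "range_z" (384x512 float32, m along the optical axis (not along the pixel's ray), 0 where there is no reading), "K" (3x3 intrinsics, pixels), "k1" (the pictures are not rectified: a ray, as slopes to the right and down, at radius r is drawn at 1 + k1 r^2 times it, then the intrinsics apply), "rvec" (rotation vector, rad) and "tvec" (3), from world to camera coordinates, as OpenCV has them; the wrist camera has in their place "hand_eye" (4x4, takes a point from camera to tool coordinates, whose origin is the TCP and whose axes are the tool frame's). Camera axes: x right, y down, z forward; pixel columns grow to the right and rows downward; lengths in m; the calibration is good to about 2 mm. A picture is of the moment at which its call begins: read the wrist's pose just before it.
- workorder.sign_off(): hands the job in, once; it reports no verdict.
The state is a dict: "t": time; "qpos": joint angles; "joint_velocities": joint speeds; "joint_torque": joint torques, N m; "tcp_pos": TCP position; "ee_rot": TCP orientation; "force": force on the tool from outside, world axes, zero at the start; "moment": the same for the moment, N m; "opening": finger opening in m.
Only numpy, scipy, OpenCV 4.12 (cv2) and the standard library are available. Lean on these libraries where they do the work, as an engineer would, in place of code of your own. Each camera call takes 0.05 s, during which the arm holds its last target. There are 200 camera calls.

### The job

The reference board with the orange grip block is boxed in behind three containers on the rack: first stand all three containers in the empty grey tray, leaving the board where it is. Then lay the board flat in the nest of the orange test fixture, inside the dark rim. Finally stand each container back upright on the middle of the rack pad that matches its cap's colour, and leave everything released and at rest.

Things in the scene. Friction and masses are not known exactly. Their poses are not given: they have to be found in the camera images.
- dispenser: White plastic dispenser bottle with a red cap and red label band: a closed upright cylinder 40 mm in diameter, straight-sided up to 94 mm, narrower above (cap), 118 mm tall in all, about 200 g. Origin: centre of its underside, z up. It starts standing on the red pad and can be gripped from above about 75 mm up, fingers in front and behind.
- can: Bare aluminium can with a yellow cap and yellow label band: a closed upright cylinder 36 mm in diameter, straight-sided up to 94 mm, narrower above (cap), 122 mm tall in all, about 200 g. Origin: centre of its underside, z up. It starts standing on the yellow pad and can be gripped from above about 75 mm up, fingers in front and behind.
- amber_bottle: Amber bottle with a blue cap and blue label band: a closed upright cylinder 38 mm in diameter, straight-sided up to 94 mm, narrower above (cap), 114 mm tall in all, about 200 g. Origin: centre of its underside, z up. It starts standing on the blue pad and can be gripped from above about 75 mm up, fingers in front and behind.
- pad_red: Flat red square marker plate on the rack, home of the container with the red cap: 48 mm (x) by 54 mm (y), 2 mm thick, fixed to the rack, axes parallel to the rack's. Origin: centre of its underside. The three pads lie in a row along y, 60 mm apart, in shuffled order.
- pad_yellow: Flat yellow square marker plate on the rack, home of the container with the yellow cap: 48 mm (x) by 54 mm (y), 2 mm thick, fixed to the rack, axes parallel to the rack's. Origin: centre of its underside. The three pads lie in a row along y, 60 mm apart, in shuffled order.
- pad_blue: Flat blue square marker plate on the rack, home of the container with the blue cap: 48 mm (x) by 54 mm (y), 2 mm thick, fixed to the rack, axes parallel to the rack's. Origin: centre of its underside. The three pads lie in a row along y, 60 mm apart, in shuffled order.
- board: Reference board: flat black carrier with a green circuit board, 44 mm (x) by 110 mm (y), 9 mm thick, chips up to 12 mm high, in its middle an orange grip block 22 mm (x) by 30 mm (y), top 40 mm above the underside; 120 g. Origin: centre of the underside, z up. It lies on the rack's floor (5 mm above the table), about 50 mm behind the row of containers, y along the row.
- fixture: Orange test fixture, fixed. On its base is the nest: a pocket framed by a dark rim 6 mm wide and 6 mm high, inside 126 mm (along the fixture's x) by 60 mm (y), floor 18 mm above the table. Origin: at table height, below the nest's centre; z up. A column (to 170 mm above the table) stands on the +x end, its near face 102 mm from the nest's centre.
- tray: Empty shallow grey tray, fixed, the side area: 250 mm (x) by 110 mm (y) outside, walls 5 mm thick and 14 mm high, floor 5 mm thick. Origin: centre of its underside, z up. It and the fixture flank the rack, one left and one right of it, either way round.

How it is judged:
By the outcome, as a careful person would: the job done as asked, in the order asked, and still so for the second after the job is handed in, with the robot touching nothing.
It also fails if it takes over 141 s, if anything falls off the work surface, if the arm or the gripper's body presses on something with over 40 N, if the wrist force passes 120 N, or if a joint passes its speed limit or range.

## Working session

There is one attempt and no reset: what is moved stays moved. The work goes in short steps, Python scripts to look and compute and a tool call to move; the robot and the scene stay as the last step left them, time stands still between calls to the robot, and variables do not carry over. Pictures are saved under pics/ and viewed, about 12 in all and at most 16, crops included, and the job is handed in when it is done.

Besides the shell and the picture viewer there is one more tool, called after "Emit:" by a JSON object that holds its "api" and its "payload", one argument or row to a line. move_arm: Moves the arm, as the interface text tells. Its arguments: {"type":"object","properties":{"targets":{"type":"array"},"newtons":{"type":"number"}},"required":["targets"]}

```bash
mkdir -p pics; ls; cat > h.py <<'E'
import numpy as np, cv2, sys
from workcell import arm, optics, workorder
def cloud(n, c=None, st=None):
    st = st or arm.state()
    c = c or optics.capture(n)
    z=c["range_z"]; h,w=z.shape
    u,v=np.meshgrid(np.arange(w),np.arange(h))
    p=np.stack([u,v],-1).reshape(-1,1,2).astype(float)
    s=cv2.undistortPoints(p,c["K"],np.array([c["k1"],0,0,0,0.]),criteria=None) if False else cv2.undistortPoints(p,np.array(c["K"],float),np.array([float(c["k1"]),0,0,0]))
    s=s.reshape(h,w,2)
    P=np.dstack([s[...,0]*z,s[...,1]*z,z])
    if n=="wrist":
        T=np.array(c["hand_eye"]); R=np.array(st["ee_rot"])
        P=(P@T[:3,:3].T+T[:3,3])@R.T+np.array(st["tcp_pos"])
    else:
        R=cv2.Rodrigues(np.array(c["rvec"],float))[0]
        P=(P-np.array(c["tvec"]).ravel())@R
    P[z<=0]=np.nan
    return c,P
def save(c,name): cv2.imwrite("pics/"+name,c["color"][...,::-1])
E
python3 - <<'E'
from h import *
s=arm.state(); print(s["t"],s["tcp_pos"],np.round(s["ee_rot"],3),s["opening"])
for n in("scene","top"):
    c,P=cloud(n); save(c,n+"0.png"); np.savez(n+"0.npz",P=P,C=c["color"])
E
```

```text
pics
0.0 [0.18268347 0.59730796 0.23051636] [[-0.     0.292  0.956]
 [-0.001  0.956 -0.292]
 [-1.    -0.001  0.   ]] 0.08534245432225206
```

View pics/scene0.png

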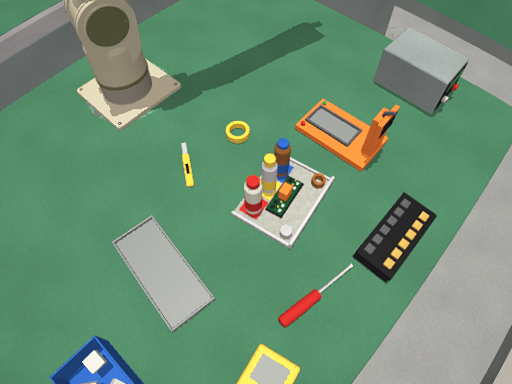

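View pics/top0.png

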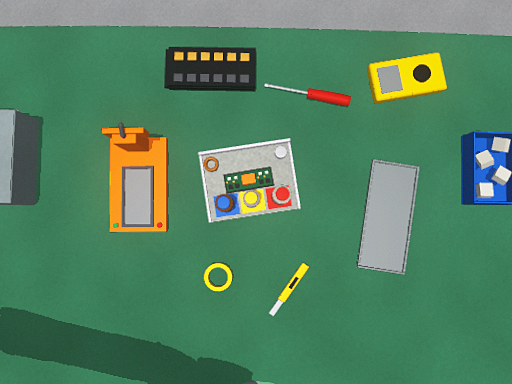

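Top view: the robot is at the bottom and +x is up. The fixture is on the left (135,185), with its column at the top. The rack is at (250,180), with caps blue (226,203), yellow (252,199) and red (282,194). The board is at (248,179) and the tray on the right at (388,216).

```bash
cat > seg.py <<'E'
from h import *
d=np.load("top0.npz"); P=d["P"]; C=d["C"]
hsv=cv2.cvtColor(C,cv2.COLOR_RGB2HSV).astype(int); H,S,V=hsv[...,0],hsv[...,1],hsv[...,2]; Z=P[...,2]
u,v=np.meshgrid(np.arange(512),np.arange(384))
def box(a,b,c,e): return (u>=a)&(u<=b)&(v>=c)&(v<=e)
def rep(n,m):
    m=m&np.isfinite(Z)
    q=P[m]
    r=cv2.minAreaRect((q[:,:2]*1000).astype(np.float32))
    print(n,m.sum(),"mean",np.round(q.mean(0)*1000,1),"z",np.round(np.percentile(q[:,2],[5,50,95])*1000,1),"rect",np.round(r[0],1),np.round(r[1],1),round(r[2],1))
print("pixel size mm", np.nanmedian(np.abs(np.diff(P[...,1],axis=1)))*1000)
R=box(190,310,135,225)
rep("blue",R&(H>100)&(H<125)&(S>120)&(Z>.095))
rep("yellow",R&(H>20)&(H<35)&(S>120)&(Z>.095))
rep("red",R&((H<6)|(H>174))&(S>120)&(Z>.095))
rep("padblue",R&(H>100)&(H<125)&(S>120)&(Z<.02))
rep("padyel",R&(H>20)&(H<35)&(S>120)&(Z<.02))
rep("padred",R&((H<6)|(H>174))&(S>120)&(Z<.02))
rep("block",box(225,275,160,188)&(H>6)&(H<20)&(S>150)&(Z>.03))
rep("board",box(220,276,160,195)&(H>35)&(H<90)&(S>80)&(Z>.008)&(Z<.025))
rep("rack",R&~((H>60)&(H<90)&(S>80))&(Z>.003))
rep("tray",box(345,430,150,285)&(S<40)&(V>60))
rep("nest",box(115,160,160,230)&(S<80)&(Z<.04))
rep("fixture",box(95,175,130,240)&(H>4)&(H<22)&(S>150)&(Z<.05))
rep("col",box(95,175,110,160)&(Z>.06))
rep("racktools_ring",box(200,220,153,174)&(Z>.01)); rep("knob",box(272,290,144,160)&(Z>.012))
E
python3 seg.py
```

```text
pixel size mm 2.3241088164324823
blue 135 mean [531.5  81.2 121.2] z [115.  121.8 124.7] rect [533.6  80.9] [25.7 30.2] 79.1
yellow 120 mean [541.6  24.9 129. ] z [126.6 129.9 132.3] rect [541.9  23.7] [24.6 27.2] 9.5
red 151 mean [550.8 -37.7 125.3] z [117.3 126.1 129.3] rect [541.1  19.9] [ 27.8 147.9] 9.8
padblue 206 mean [524.2  76.3   8. ] z [ 4.8  8.2 11.2] rect [529.2  81.9] [47.6 53.5] 10.5
padyel 274 mean [538.3  21.3   8.3] z [ 4.8  8.  13.5] rect [552.6  32.2] [77.  89.9] 10.4
padred 202 mean [542.9 -28.4   7.7] z [ 4.4  7.9 11. ] rect [549.5 -36.5] [47.7 53.5] 9.6
block 136 mean [587.2  31.4  45.6] z [41.3 45.8 49.5] rect [587.6  31.7] [21.9 29.2] 10.9
board 470 mean [586.6  32.3  14.9] z [11.3 14.8 18.7] rect [587.3  32.2] [ 38.2 104.7] 10.6
rack 5848 mean [585.5  30.2  25.1] z [  3.9   8.4 123.5] rect [587.4  30.5] [165.3 213.7] 9.7
tray 5204 mean [ 507.8 -289.4    6.7] z [ 2.3  6.1 14.7] rect [ 509.3 -290.1] [116.2 251.7] 82.4
nest 1858 mean [544.5 282.9  20.9] z [16.5 20.3 26.8] rect [545.1 282.2] [135.6  70.2] 1.6
fixture 3099 mean [578.1 276.4  19.1] z [14.4 19.1 23.1] rect [581.5 283.7] [234.7 135. ] 2.9
col 837 mean [661.5 280.5 134.7] z [ 76.2 143.7 161.9] rect [664.6 285.2] [38.  84.6] 1.1
racktools_ring 200 mean [623.2 122.5  20.6] z [10.7 22.9 27.3] rect [623.2 120.7] [46.5 44.1] 6.3
knob 132 mean [651.1 -41.   24.5] z [14.3 25.4 28.9] rect [653.1 -45.6] [28.  39.2] 13.3
```

Emit:
{"api": "move_arm", "payload": {
  "targets": [
    [[-30,-443,510],[63.2,0,0],100],
    [[-30,-443,510],[63.2,0,0],100],
    [[-30,-443,510],[63.2,0,0],100],
    [[-30,-443,510],[63.2,0,0],100],
    [[-30,-443,510],[63.2,0,0],100],
    [[-30,-443,510],[63.2,0,0],100],
    [[-30,-443,510],[63.2,0,0],100],
    [[-30,-443,510],[63.2,0,0],100],
    [[-30,-443,510],[63.2,0,0],100],
    [[-30,-443,510],[63.2,0,0],100],
    [[-30,-443,510],[63.2,0,0],100],
    [[-30,-443,510],[63.2,0,0],100],
    [[-30,-443,510],[63.2,0,0],100],
    [[-30,-443,510],[63.2,0,0],100],
    [[-30,-443,510],[63.2,0,0],100],
    [[-30,-443,510],[63.2,0,0],100],
    [[-30,-443,510],[63.2,0,0],100],
    [[-30,-443,510],[63.2,0,0],100],
    [[-30,-443,510],[63.2,0,0],100],
    [[-30,-443,510],[63.2,0,0],100]
  ]
}}

```text
t: 1.77
tcp_pos: [0.5404, 0.0258, 0.2608]
ee_rot: [[-0.001, 0.985, 0.172], [-0.001, 0.172, -0.985], [-1.0, -0.001, 0.001]]
force: [-0.6, 1.0, 0.1]
opening: 0.0852
```

```bash
cat >> h.py <<'E'
def go(x,y,z,yaw=None):
    s=arm.state(); R=np.array(s["ee_rot"]); d=R.T@(np.array([x,y,z])-1000*np.array(s["tcp_pos"]))
    a=np.degrees(np.arctan2(R[1,1],R[0,1])); 
    t=0 if yaw is None else (a-yaw+180)%360-180
    print("shift",np.round(d,1),"yaw",round(a,2),"turn",round(t,1))
def st():
    s=arm.state(); R=np.array(s["ee_rot"]); print("t",round(s["t"],2),"tcp",np.round(1000*np.array(s["tcp_pos"]),1),"yaw",round(np.degrees(np.arctan2(R[1,1],R[0,1])),2),"xz",np.round(R[:,0],3),"F",np.round(s["force"],1),"op",round(1000*s["opening"],1),"q",np.round(s["qpos"],2)); return s
E
python3 - <<'E'
from h import *
s=st(); c,P=cloud("wrist",st=s); save(c,"w1.png"); np.savez("w1.npz",P=P,C=c["color"])
E
```

```text
t 1.77 tcp [540.4  25.8 260.8] yaw 9.88 xz [-0.001 -0.001 -1.   ] F [-0.6  1.   0.1] op 85.2 q [-0.65  0.13  0.57  1.67 -0.07  1.37  0.11]
```

View pics/w1.png

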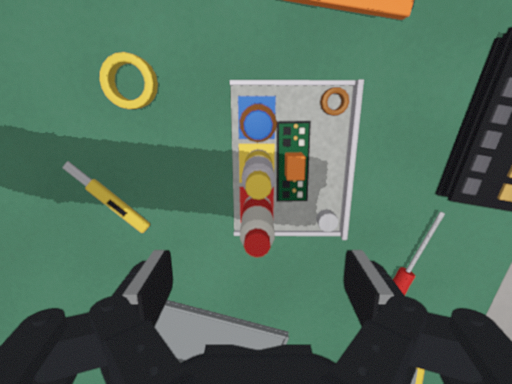

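The wrist view shows the row from blue (258,122) through yellow (258,180) to red (257,240), with the board grip block at (295,167).

```bash
cat > segw.py <<'E'
from h import *
def load(f):
    d=np.load(f); P=d["P"]; C=d["C"]; hsv=cv2.cvtColor(C,cv2.COLOR_RGB2HSV).astype(int)
    return P,hsv[...,0],hsv[...,1],hsv[...,2],P[...,2]
a=np.radians(9.88); ex=np.array([np.cos(a),np.sin(a)]); ey=np.array([-np.sin(a),np.cos(a)])
def rep(n,P,m):
    m=m&np.isfinite(P[...,2])
    m=cv2.morphologyEx(m.astype(np.uint8),cv2.MORPH_OPEN,np.ones((3,3)))>0
    q=P[m]; p=q[:,:2]*1000; r=cv2.minAreaRect(p.astype(np.float32))
    X,Y=p@ex,p@ey
    print(n,m.sum(),"z",np.round(np.percentile(q[:,2],[5,50,95])*1000,1),"rect",np.round(r[0],1),np.round(r[1],1),round(r[2],1),"rackframe x",np.round(np.percentile(X,[1,99]),1),"y",np.round(np.percentile(Y,[1,99]),1))
COL={"blue":lambda H:(H>100)&(H<125),"yellow":lambda H:(H>20)&(H<35),"red":lambda H:(H<6)|(H>174)}
E
python3 - <<'E'
from segw import *
P,H,S,V,Z=load("w1.npz")
u=np.arange(512)[None]; v=np.arange(384)[:,None]; R=(u>225)&(u<290)&(v>85)&(v<262)
for k,f in COL.items():
    rep(k+" cap",P,R&f(H)&(S>120)&(Z>.11)); rep(k+" pad",P,R&f(H)&(S>120)&(Z<.02))
rep("block",P,(u>270)&(u<320)&(v>130)&(v<200)&(H<20)&(S>140)&(Z>.03))
rep("board",P,(u>270)&(u<320)&(v>110)&(v<210)&(H>40)&(H<90)&(S>90)&(Z>.008)&(Z<.025))
print("rack frame of tcp",np.array([540.4,25.8])@ex,np.array([540.4,25.8])@ey)
E
```

```text
blue cap 617 z [120.  121.2 122.3] rect [529.7  82.2] [25.3 24.7] 11.2 rackframe x [524.2 548.4] y [-22.1   2.3]
blue pad 352 z [5.9 7.3 8.6] rect [528.1  81.5] [45.8 51.5] 9.8 rackframe x [511.5 557. ] y [-34.7  15.4]
yellow cap 549 z [123.8 128.9 130.1] rect [539.9  26.1] [23.3 25.3] 10.3 rackframe x [524.9 548. ] y [-78.4 -54.6]
yellow pad 386 z [5.7 7.1 8.7] rect [536.5  30.4] [46.2 37.2] 10.7 rackframe x [510.9 556.7] y [-79.2 -43.8]
red cap 576 z [115.6 125.1 126.3] rect [549.6 -38.2] [26.3 26.2] 9.3 rackframe x [522.8 548. ] y [-144.6 -119.1]
red pad 156 z [5.6 7.  8.3] rect [546.9 -25.9] [46.5 32.3] 8.7 rackframe x [510.8 557.6] y [-134.7 -103.5]
block 470 z [38.4 44.9 46.2] rect [585.5  33.4] [22.1 30.2] 10.6 rackframe x [571.5 593.1] y [-82.3 -52.7]
board 1062 z [12.3 14.1 15.7] rect [586.1  33.5] [ 39.4 103.7] 10.8 rackframe x [563.7 602.6] y [-118.8  -16.1]
rack frame of tcp 536.8123780204206 -67.3072864113611
```

Emit:
{"api": "move_arm", "payload": {
  "targets": [
    [[0,-2,64.6],[0,0,0],100],
    [[0,-2,64.6],[0,0,0],100],
    [[60,-2,64.6],[0,0,0],100],
    [[120,-2,64.6],[0,0,0],100],
    [[160,-2,64.6],[0,0,0],100],
    [[180,-2,64.6],[0,0,0],100],
    [[193,-2,64.6],[0,0,0],100],
    [[198.8,-2,64.6],[0,0,0],100],
    [[198.8,-2,64.6],[0,0,0],100],
    [[198.8,-2,64.6],[0,0,0],100],
    [[198.8,-2,64.6],[0,0,0],30],
    [[198.8,-2,64.6],[0,0,0],30],
    [[198.8,-2,64.6],[0,0,0],30],
    [[198.8,-2,64.6],[0,0,0],30],
    [[198.8,-2,64.6],[0,0,0],30],
    [[198.8,-2,64.6],[0,0,0],30],
    [[198.8,-2,64.6],[0,0,0],30],
    [[198.8,-2,64.6],[0,0,0],30],
    [[198.8,-2,64.6],[0,0,0],30]
  ],
  "newtons": 40
}}

```text
t: 3.4
tcp_pos: [0.5501, -0.0379, 0.0633]
ee_rot: [[0.001, 0.985, 0.172], [-0.0, 0.172, -0.985], [-1.0, 0.001, 0.0]]
force: [-1.3, 0.0, 5.4]
opening: 0.0392
```

```bash
python3 - <<'E'
from h import *
st(); go(587.3,-300.6,61)
E
```

```text
t 3.4 tcp [550.1 -37.9  63.3] yaw 9.92 xz [ 0.001 -0.    -1.   ] F [-1.3  0.   5.4] op 39.2 q [-0.5   0.37  0.58  1.87 -0.24  0.97  0.35]
shift [  2.4  -8.6 265.1] yaw 9.92 turn 0
```

Emit:
{"api": "move_arm", "payload": {
  "targets": [
    [[-40,0,0],[0,0,0],30],
    [[-80,0,0],[0,0,0],30],
    [[-120,0,10],[0,0,0],30],
    [[-120,-2,50],[0,0,0],30],
    [[-120,-3,90],[0,0,0],30],
    [[-120,-4,130],[0,0,0],30],
    [[-120,-5,170],[0,0,0],30],
    [[-120,-7,205],[0,0,0],30],
    [[-120,-8,235],[0,0,0],30],
    [[-120,-8.6,255],[0,0,0],30],
    [[-120,-8.6,265],[0,0,0],30],
    [[-100,-8.6,265],[0,0,0],30],
    [[-65,-8.6,265],[0,0,0],30],
    [[-35,-8.6,265],[0,0,0],30],
    [[-15,-8.6,265],[0,0,0],30],
    [[-5,-8.6,265],[0,0,0],30],
    [[0,-8.6,265],[0,0,0],30],
    [[1.5,-8.6,265],[0,0,0],30],
    [[1.5,-8.6,265],[0,0,0],30],
    [[1.5,-8.6,265],[0,0,0],30]
  ]
}}

```text
t: 5.07
tcp_pos: [0.5881, -0.3008, 0.0635]
ee_rot: [[0.003, 0.985, 0.172], [-0.001, 0.172, -0.985], [-1.0, 0.003, 0.001]]
force: [0.1, -0.9, -2.3]
opening: 0.039
```

```bash
python3 - <<'E'
from h import *
s=st(); go(540.4,25.5,220); go(540.4,25.5,62,9.88)
c,P=cloud("wrist",st=s); save(c,"w2.png"); np.savez("w2.npz",P=P,C=c["color"])
E
```

```text
t 5.07 tcp [ 588.1 -300.8   63.5] yaw 9.92 xz [ 0.003 -0.001 -1.   ] F [ 0.1 -0.9 -2.3] op 39.0 q [-0.06  0.62  0.64  1.57 -0.4   1.09  0.85]
shift [-157.     9.7 -329.4] yaw 9.92 turn 0
shift [   1.     9.3 -329.6] yaw 9.92 turn 0.0
```

View pics/w2.png

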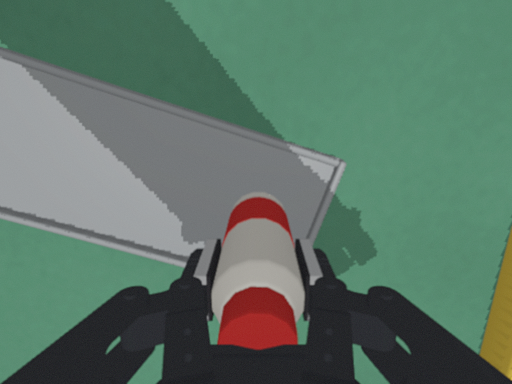

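Emit:
{"api": "move_arm", "payload": {
  "targets": [
    [[2,0,0],[0,0,0],30],
    [[2.5,0,0],[0,0,0],30],
    [[2.5,0,0],[0,0,0],70],
    [[2.5,0,0],[0,0,0],100],
    [[2.5,0,0],[0,0,0],100],
    [[2.5,0,0],[0,0,0],100],
    [[-20,0,0],[0,0,0],100],
    [[-60,0,0],[0,0,0],100],
    [[-100,0,0],[0,0,0],100],
    [[-140,0,-20],[0,0,0],100],
    [[-150,1,-60],[0,0,0],100],
    [[-150,2,-100],[0,0,0],100],
    [[-150,3,-140],[0,0,0],100],
    [[-150,4,-180],[0,0,0],100],
    [[-150,5,-220],[0,0,0],100],
    [[-150,7,-260],[0,0,0],100],
    [[-150,8,-295],[0,0,0],100],
    [[-150,9,-320],[0,0,0],100],
    [[-150,9.4,-329.5],[0,0,0],100],
    [[-150,9.4,-329.5],[0,0,0],100]
  ]
}}

```text
t: 6.78
tcp_pos: [0.5399, 0.0283, 0.213]
ee_rot: [[0.003, 0.984, 0.177], [-0.0, 0.177, -0.984], [-1.0, 0.003, 0.001]]
force: [0.2, -0.1, 0.7]
opening: 0.0855
```

```bash
python3 - <<'E'
from segw import *
s=st(); c,P=cloud("wrist",st=s); save(c,"w3.png"); np.savez("w3.npz",P=P,C=c["color"])
P,H,S,V,Z=load("w3.npz")
import cv2
xr=P[...,:2]*1000@ex; yr=P[...,:2]*1000@ey
R=(xr>500)&(xr<570)&(yr>-165)&(yr<25)
for k,f in COL.items():
    for nm,m in((" cap",Z>.11),(" pad",Z<.02)):
        try: rep(k+nm,P,R&f(H)&(S>120)&m)
        except Exception as e: print(k,nm,"none")
go(540.2,25.5,62,9.88)
c,P=cloud("top"); np.savez("top1.npz",P=P,C=c["color"])
m=(P[...,2]>.1)&(P[...,1]<-.2)&(P[...,1]>-.4)&(P[...,0]>.4)&(P[...,0]<.7); print("tray tall pts",m.sum(),np.round(1000*P[m].mean(0)) if m.any() else "")
E
```

```text
t 6.78 tcp [539.9  28.3 213. ] yaw 10.17 xz [ 0.003 -0.    -1.   ] F [ 0.2 -0.1  0.7] op 85.5 q [-0.67  0.16  0.6   1.74 -0.1   1.26  0.13]
blue cap 889 z [119.9 121.1 122.2] rect [529.8  82.3] [25.8 25.5] 9.4 rackframe x [524.  548.2] y [-22.    2.2]
blue pad 473 z [6.  7.3 8.5] rect [528.1  82.3] [46.4 52.3] 10.3 rackframe x [511.2 557.3] y [-34.6  16.5]
yellow cap 797 z [120.6 129.  130.1] rect [539.9  26.1] [23.8 25.2] 10.1 rackframe x [524.6 547.5] y [-78.6 -54.6]
yellow pad 510 z [5.9 7.1 8.5] rect [536.9  29.7] [47.5 40.6] 11.3 rackframe x [510.7 557.6] y [-81.7 -43.1]
red  cap none
red pad 816 z [6.1 7.3 8.5] rect [548.5 -37.9] [46.6 50.4] 10.0 rackframe x [510.8 557.1] y [-156.1 -109.2]
shift [ 1.511e+02 -5.000e-01  1.000e-01] yaw 10.01 turn 0.1
tray tall pts 254 [ 589. -298.  116.]
```

Emit:
{"api": "move_arm", "payload": {
  "targets": [
    [[40,-0.5,0],[0,0,0],100],
    [[80,-0.5,0],[0,0,0],100],
    [[120,-0.5,0],[0,0,0],100],
    [[140,-0.5,0],[0,0,0],100],
    [[149,-0.5,0],[0,0,0],100],
    [[151,-0.5,0],[0,0,0],100],
    [[151,-0.5,0],[0,0,0],100],
    [[151,-0.5,0],[0,0,0],30],
    [[151,-0.5,0],[0,0,0],30],
    [[151,-0.5,0],[0,0,0],30],
    [[151,-0.5,0],[0,0,0],30],
    [[151,-0.5,0],[0,0,0],30],
    [[151,-0.5,0],[0,0,0],30],
    [[151,-0.5,0],[0,0,0],30],
    [[151,-0.5,0],[0,0,0],30]
  ],
  "newtons": 40
}}

```text
t: 8.13
tcp_pos: [0.5409, 0.0241, 0.0631]
ee_rot: [[0.004, 0.985, 0.172], [-0.001, 0.172, -0.985], [-1.0, 0.004, 0.002]]
force: [-0.3, 0.1, 6.5]
opening: 0.035
```

```bash
python3 - <<'E'
from h import *
st(); go(508,-290,61)
E
```

```text
t 8.13 tcp [540.9  24.1  63.1] yaw 9.88 xz [ 0.004 -0.001 -1.   ] F [-0.3  0.1  6.5] op 35.0 q [-0.61  0.34  0.57  1.9  -0.22  0.96  0.22]
shift [  2.2 -86.3 303.7] yaw 9.88 turn 0
```

Emit:
{"api": "move_arm", "payload": {
  "targets": [
    [[-40,0,0],[0,0,0],30],
    [[-80,0,0],[0,0,0],30],
    [[-120,0,10],[0,0,0],30],
    [[-150,-12,45],[0,0,0],30],
    [[-150,-24,85],[0,0,0],30],
    [[-150,-36,125],[0,0,0],30],
    [[-150,-48,165],[0,0,0],30],
    [[-150,-59,205],[0,0,0],30],
    [[-150,-70,245],[0,0,0],30],
    [[-150,-80,280],[0,0,0],30],
    [[-150,-86,300],[0,0,0],30],
    [[-120,-86,304],[0,0,0],30],
    [[-80,-86,304],[0,0,0],30],
    [[-40,-86,304],[0,0,0],30],
    [[-20,-86,304],[0,0,0],30],
    [[-8,-86,304],[0,0,0],30],
    [[-2,-86,304],[0,0,0],30],
    [[0,-86,304],[0,0,0],30],
    [[2,-86,304],[0,0,0],30],
    [[3,-86,304],[0,0,0],30]
  ]
}}

```text
t: 9.8
tcp_pos: [0.5093, -0.2906, 0.0616]
ee_rot: [[0.007, 0.985, 0.172], [-0.002, 0.172, -0.985], [-1.0, 0.006, 0.003]]
force: [0.3, 0.0, -1.9]
opening: 0.0347
```

```bash
python3 - <<'E'
from h import *
st(); go(530,82,212,9.88)
E
```

```text
t 9.8 tcp [ 509.3 -290.6   61.6] yaw 9.89 xz [ 0.007 -0.002 -1.   ] F [ 0.3  0.  -1.9] op 34.7 q [-0.14  0.48  0.72  1.79 -0.37  1.01  0.9 ]
shift [-150.9   85.4 -363.1] yaw 9.89 turn 0.0
```

Emit:
{"api": "move_arm", "payload": {
  "targets": [
    [[1,0,0],[0,0,0],30],
    [[1,0,0],[0,0,0],30],
    [[1,0,0],[0,0,0],75],
    [[1,0,0],[0,0,0],75],
    [[1,0,0],[0,0,0],75],
    [[1,0,0],[0,0,0],75],
    [[-20,0,0],[0,0,0],75],
    [[-60,0,0],[0,0,0],75],
    [[-100,0,0],[0,0,0],75],
    [[-140,5,-20],[0,0,0],100],
    [[-151,14,-60],[0,0,0],100],
    [[-151,24,-100],[0,0,0],100],
    [[-151,34,-140],[0,0,0],100],
    [[-151,43,-180],[0,0,0],100],
    [[-151,52,-220],[0,0,0],100],
    [[-151,61,-260],[0,0,0],100],
    [[-151,70,-300],[0,0,0],100],
    [[-151,80,-340],[0,0,0],100],
    [[-151,85,-363],[0,0,0],100],
    [[-151,85.4,-363],[0,0,0],100]
  ]
}}

```text
t: 11.47
tcp_pos: [0.5295, 0.0886, 0.2118]
ee_rot: [[0.006, 0.984, 0.18], [-0.0, 0.18, -0.984], [-1.0, 0.006, 0.001]]
force: [0.2, 0.1, -0.5]
opening: 0.0854
```

```bash
python3 - <<'E'
from segw import *
s=st(); c,P=cloud("wrist",st=s); np.savez("w4.npz",P=P,C=c["color"])
P,H,S,V,Z=load("w4.npz")
xr=P[...,:2]*1000@ex; yr=P[...,:2]*1000@ey
R=(xr>500)&(xr<570)&(yr>-165)&(yr<25)
for k,f in COL.items():
    for nm,m in((" cap",Z>.11),(" pad",Z<.02)):
        try: rep(k+nm,P,R&f(H)&(S>120)&m)
        except Exception as e: print(k,nm,"none")
go(530,82,62,9.88)
c,P=cloud("top"); np.savez("top1.npz",P=P,C=c["color"])
m=(P[...,2]>.1)&(P[...,1]<-.2)&(P[...,1]>-.4)&(P[...,0]>.4)&(P[...,0]<.56); print("tray tall pts",m.sum(),np.round(1000*P[m].mean(0)) if m.any() else "")
E
```

```text
t 11.47 tcp [529.5  88.6 211.8] yaw 10.38 xz [ 0.006 -0.    -1.   ] F [ 0.2  0.1 -0.5] op 85.4 q [-0.78  0.15  0.58  1.76 -0.08  1.26  0.01]
blue cap 730 z [119.7 121.1 122.2] rect [529.6  83.3] [24.5 25.9] 10.9 rackframe x [523.9 548.2] y [-21.1   3.6]
blue pad 494 z [5.9 7.1 8.6] rect [526.5  90.8] [46.2 34.6] 11.0 rackframe x [511.7 557.3] y [-16.9  16.3]
yellow  cap none
yellow pad 804 z [6.2 7.4 8.6] rect [539.   17.8] [47.  42.7] 8.5 rackframe x [510.8 557. ] y [-95.8 -55.7]
red  cap none
red pad 1257 z [6.1 7.3 8.4] rect [548.6 -36. ] [46.1 54.3] 9.3 rackframe x [511.4 557. ] y [-155.7 -103.5]
shift [149.9  -1.2   2.6] yaw 10.19 turn 0.3
tray tall pts 232 [ 510. -286.  118.]
```

Emit:
{"api": "move_arm", "payload": {
  "targets": [
    [[40,-1,2.2],[0.3,0,0],100],
    [[80,-1,2.2],[0.3,0,0],100],
    [[120,-1,2.2],[0.3,0,0],100],
    [[140,-1,2.2],[0.3,0,0],100],
    [[148,-1,2.2],[0.3,0,0],100],
    [[150,-1,2.2],[0.3,0,0],100],
    [[150,-1,2.2],[0.3,0,0],100],
    [[150,-1,2.2],[0.3,0,0],30],
    [[150,-1,2.2],[0.3,0,0],30],
    [[150,-1,2.2],[0.3,0,0],30],
    [[150,-1,2.2],[0.3,0,0],30],
    [[150,-1,2.2],[0.3,0,0],30],
    [[150,-1,2.2],[0.3,0,0],30],
    [[150,-1,2.2],[0.3,0,0],30],
    [[150,-1,2.2],[0.3,0,0],30]
  ],
  "newtons": 40
}}

```text
t: 12.82
tcp_pos: [0.5308, 0.08, 0.0631]
ee_rot: [[0.008, 0.986, 0.169], [-0.001, 0.169, -0.986], [-1.0, 0.007, 0.003]]
force: [-1.7, -0.2, 8.3]
opening: 0.0369
```

```bash
python3 - <<'E'
from h import *
st(); go(428.7,-279.4,61)
E
```

```text
t 12.82 tcp [530.8  80.   63.1] yaw 9.7 xz [ 0.008 -0.001 -1.   ] F [-1.7 -0.2  8.3] op 36.9 q [-0.72  0.33  0.56  1.91 -0.21  0.95  0.11]
shift [   1.8 -161.3  337.1] yaw 9.7 turn 0
```

Emit:
{"api": "move_arm", "payload": {
  "targets": [
    [[-40,0,0],[0,0,0],30],
    [[-80,0,0],[0,0,0],30],
    [[-120,0,10],[0,0,0],30],
    [[-140,-22,45],[0,0,0],30],
    [[-140,-38,80],[0,0,0],30],
    [[-140,-55,115],[0,0,0],30],
    [[-140,-72,150],[0,0,0],30],
    [[-140,-89,185],[0,0,0],30],
    [[-140,-106,220],[0,0,0],30],
    [[-140,-122,255],[0,0,0],30],
    [[-140,-138,290],[0,0,0],30],
    [[-140,-155,323],[0,0,0],30],
    [[-120,-161,337],[0,0,0],30],
    [[-80,-161,337],[0,0,0],30],
    [[-40,-161,337],[0,0,0],30],
    [[-18,-161,337],[0,0,0],30],
    [[-7,-161,337],[0,0,0],30],
    [[-1,-161,337],[0,0,0],30],
    [[2,-161,337],[0,0,0],30],
    [[2.8,-161,337],[0,0,0],30]
  ]
}}

```text
t: 14.48
tcp_pos: [0.4298, -0.2798, 0.0612]
ee_rot: [[0.009, 0.986, 0.169], [-0.002, 0.169, -0.986], [-1.0, 0.009, 0.003]]
force: [-0.4, 0.5, -0.8]
opening: 0.0368
```

```bash
python3 - <<'E'
from h import *
s=st(); go(510,60,260,9.88)
E
```

```text
t 14.48 tcp [ 429.8 -279.8   61.2] yaw 9.71 xz [ 0.009 -0.002 -1.   ] F [-0.4  0.5 -0.8] op 36.8 q [-0.25  0.34  0.86  1.98 -0.32  0.95  0.93]
shift [-198.6  138.1 -320.7] yaw 9.71 turn -0.2
```

Emit:
{"api": "move_arm", "payload": {
  "targets": [
    [[0.8,0,0],[0,0,0],30],
    [[0.8,0,0],[0,0,0],75],
    [[0.8,0,0],[0,0,0],75],
    [[0.8,0,0],[0,0,0],75],
    [[0.8,0,0],[0,0,0],75],
    [[-20,0,0],[0,0,0],75],
    [[-60,0,0],[0,0,0],75],
    [[-100,0,0],[0,0,0],75],
    [[-140,10,-20],[0,0,0],100],
    [[-180,30,-50],[0,0,0],100],
    [[-199,50,-85],[0,0,0],100],
    [[-199,72,-118],[0,0,0],100],
    [[-199,93,-150],[0,0,0],100],
    [[-199,114,-183],[0,0,0],100],
    [[-199,135,-217],[0,0,0],100],
    [[-199,152,-245],[0,0,0],100],
    [[-199,160,-258],[0,0,0],100],
    [[-199,161,-261],[0,0,0],100],
    [[-199,161,-261],[0,0,0],100],
    [[-199,161,-261],[0,0,0],100]
  ]
}}

```text
t: 16.15
tcp_pos: [0.5423, 0.0035, 0.2609]
ee_rot: [[0.009, 0.986, 0.167], [-0.002, 0.167, -0.986], [-1.0, 0.009, 0.004]]
force: [-0.4, -1.8, 0.4]
opening: 0.0853
```

```bash
python3 - <<'E'
from segw import *
s=st(); c,P=cloud("wrist",st=s); save(c,"w5.png"); np.savez("w5.npz",P=P,C=c["color"])
P,H,S,V,Z=load("w5.npz")
xr=P[...,:2]*1000@ex; yr=P[...,:2]*1000@ey
R=(xr>500)&(xr<562)&(yr>-165)&(yr<25)
for k,f in COL.items():
    rep(k+" pad",P,R&f(H)&(S>120)&(Z<.02))
B=(xr>560)&(xr<615)&(yr>-140)&(yr<0)
rep("block",P,B&(H<20)&(S>140)&(Z>.042))
rep("board",P,B&(Z>.0095)&(Z<.025)&((V<90)|((H>40)&(H<90)&(S>90))))
c,P=cloud("top"); save(c,"top2.png"); np.savez("top2.npz",P=P,C=c["color"])
for a,b in((.38,.47),(.47,.55),(.55,.65)):
    m=(P[...,2]>.1)&(P[...,1]<-.2)&(P[...,1]>-.4)&(P[...,0]>a)&(P[...,0]<b); print("tray tall pts",m.sum(),np.round(1000*P[m].mean(0)) if m.any() else "")
E
```

```text
t 16.15 tcp [542.3   3.5 260.9] yaw 9.63 xz [ 0.009 -0.002 -1.   ] F [-0.4 -1.8  0.4] op 85.3 q [-0.73  0.13  0.71  1.68 -0.09  1.35  0.16]
blue pad 1566 z [5.9 7.2 8.6] rect [528.1  81.8] [46.4 52. ] 9.5 rackframe x [511.7 556.7] y [-34.8  15.9]
yellow pad 1393 z [5.9 7.1 8.5] rect [538.2  23.1] [46.4 52.9] 10.5 rackframe x [511.5 557.3] y [-95.5 -43.5]
red pad 1197 z [5.7 7.  8.4] rect [548.1 -35.9] [45.7 52.1] 10.5 rackframe x [511.3 556.7] y [-155.  -103.8]
block 437 z [43.8 45.1 46.3] rect [585.5  33. ] [21.1 29.6] 11.5 rackframe x [571.9 593. ] y [-82.6 -53.4]
board 1729 z [10.7 14.1 16.3] rect [585.9  32.8] [ 43.6 108.1] 10.7 rackframe x [561.5 604.1] y [-121.5  -15.1]
tray tall pts 239 [ 432. -275.  113.]
tray tall pts 228 [ 510. -286.  118.]
tray tall pts 257 [ 589. -298.  116.]
```

View pics/w5.png

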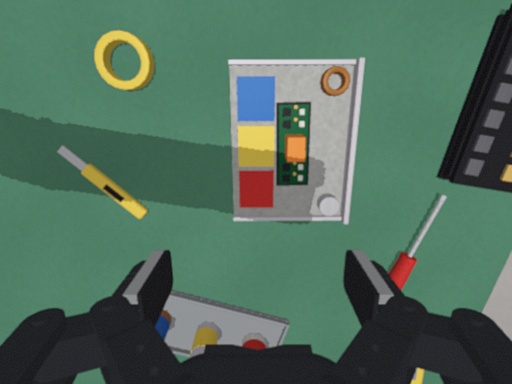

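Emit:
{"api": "move_arm", "payload": {
  "targets": [
    [[0,45,-23],[-0.7,0,-0.5],70],
    [[40,45,-23],[-0.7,0,-0.5],70],
    [[80,45.4,-23],[-0.7,0,-0.5],70],
    [[120,45.4,-23],[-0.7,0,-0.5],70],
    [[160,45.4,-23],[-0.7,0,-0.5],70],
    [[195,45.4,-23],[-0.7,0,-0.5],70],
    [[220,45.4,-23],[-0.7,0,-0.5],70],
    [[232,45.4,-23],[-0.7,0,-0.5],70],
    [[238,45.4,-23],[-0.7,0,-0.5],70],
    [[239.5,45.4,-23],[-0.7,0,-0.5],70],
    [[239.5,45.4,-23],[-0.7,0,-0.5],70],
    [[239.5,45.4,-23],[-0.7,0,-0.5],10],
    [[239.5,45.4,-23],[-0.7,0,-0.5],10],
    [[239.5,45.4,-23],[-0.7,0,-0.5],10],
    [[239.5,45.4,-23],[-0.7,0,-0.5],10],
    [[239.5,45.4,-23],[-0.7,0,-0.5],10],
    [[239.5,45.4,-23],[-0.7,0,-0.5],10],
    [[239.5,45.4,-23],[-0.7,0,-0.5],10],
    [[239.5,45.4,-23],[-0.7,0,-0.5],10],
    [[239.5,45.4,-23],[-0.7,0,-0.5],10]
  ],
  "newtons": 40
}}

```text
t: 17.92
tcp_pos: [0.5863, 0.0331, 0.0231]
ee_rot: [[0.002, 0.984, 0.178], [-0.002, 0.178, -0.984], [-1.0, 0.002, 0.003]]
force: [-0.1, -0.4, 7.6]
opening: 0.0212
```

```bash
python3 - <<'E'
from h import *
s=st(); go(545,282,200,92)
E
```

```text
t 17.92 tcp [586.3  33.1  23.1] yaw 10.26 xz [ 0.002 -0.002 -1.   ] F [-0.1 -0.4  7.6] op 21.2 q [-0.62  0.51  0.6   1.8  -0.35  0.94  0.31]
shift [-177.7    4.  -251.8] yaw 10.26 turn -81.7
```

Emit:
{"api": "move_arm", "payload": {
  "targets": [
    [[-25,0,0],[0,0,0],10],
    [[-60,0,0],[0,0,0],10],
    [[-100,0,0],[0,0,0],10],
    [[-127,0,-15],[0,0,0],10],
    [[-127,0,-40],[-7,0,0],10],
    [[-127,0,-65],[-14,0,0],10],
    [[-127,1,-90],[-21,0,0],10],
    [[-127,1,-115],[-28,0,0],10],
    [[-127,2,-140],[-35,0,0],10],
    [[-127,2,-165],[-42,0,0],10],
    [[-127,3,-185],[-49,0,0],10],
    [[-127,3,-205],[-56,0,0],10],
    [[-127,4,-220],[-63,0,0],10],
    [[-127,4,-235],[-70,0,0],10],
    [[-127,4,-245],[-77,0,0],10],
    [[-127,4,-251],[-81.7,0,0],10],
    [[-127,4,-252],[-81.7,0,0],10],
    [[-127,4,-252],[-81.7,0,0],10],
    [[-127,4,-252],[-81.7,0,0],10]
  ]
}}

```text
t: 19.5
tcp_pos: [0.5452, 0.2813, 0.1493]
ee_rot: [[0.002, -0.031, 1.0], [-0.003, 1.0, 0.031], [-1.0, -0.003, 0.002]]
force: [0.2, -0.3, -1.1]
opening: 0.021
```

```bash
python3 - <<'E'
from segw import *
s=st(); c,P=cloud("wrist",st=s); save(c,"w6.png"); np.savez("w6.npz",P=P,C=c["color"])
c,P=cloud("top"); np.savez("top3.npz",P=P,C=c["color"])
E
```

```text
t 19.5 tcp [545.2 281.3 149.3] yaw 91.75 xz [ 0.002 -0.003 -1.   ] F [ 0.2 -0.3 -1.1] op 21.0 q [-0.82  0.37  0.34  1.62 -0.13  1.18  1.14]
```

View pics/w6.png

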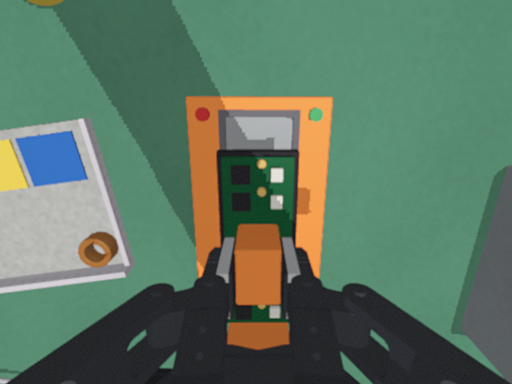

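The board is held straight above the nest. The nest's near end is visible at (260,130) and the column is at (258,332).

```bash
python3 - <<'E'
from segw import *
P,H,S,V,Z=load("w6.npz"); X=P[...,0]*1000; Y=P[...,1]*1000; Z=Z*1000
u=np.arange(512)[None]; v=np.arange(384)[:,None]
n=(u>180)&(u<340)&(v>95)&(v<160)&(Z>10)&(Z<35)
for nm,m in (("floor",n&(S<60)&(V>100)),("rim+floor",n&(S<100)),("base",n)):
    q=P[m]*1000; r=cv2.minAreaRect(q[:,:2].astype(np.float32)); print(nm,m.sum(),"z",np.median(q[:,2]),"x",np.percentile(q[:,0],[1,99]).round(1),"y",np.percentile(q[:,1],[1,99]).round(1),round(r[2],1))
b=(u>210)&(u<310)&(v>145)&(v<240)&(Z>125)&(Z<150)
q=P[b]*1000; r=cv2.minAreaRect(q[:,:2].astype(np.float32)); print("board",b.sum(),"z",np.percentile(q[:,2],[5,50,95]).round(1),"x",np.percentile(q[:,0],[1,99]).round(1),"y",np.percentile(q[:,1],[1,99]).round(1),np.round(r[1]),round(r[2],1))
# row-wise nest/base edges & board edges angle
for nm,m in(("rim",n&(S<100)),("base",n),("board",b)):
    L=[];Rr=[];xs=[]
    for i in range(95,240):
        k=np.where(m[i])[0]
        if len(k)>40: L.append(Y[i,k].max());Rr.append(Y[i,k].min());xs.append(np.median(X[i,k]))
    mid=(np.array(L)+np.array(Rr))/2; f=np.polyfit(xs,mid,1); print(nm,"angle of mid",np.degrees(np.arctan(f[0])).round(2),"mid at x=545",np.polyval(f,545).round(1),"width",np.median(np.array(L)-np.array(Rr)).round(1))
d=np.load("top0.npz");Pt=d["P"];C=d["C"];hsv=cv2.cvtColor(C,cv2.COLOR_RGB2HSV).astype(int)
m=(hsv[...,1]<80)&(Pt[...,2]<.04); m[:,:115]=0;m[:,160:]=0;m[:160]=0;m[230:]=0
q=Pt[m]*1000; print("top nest x",np.percentile(q[:,0],[0.5,99.5]).round(1),"y",np.percentile(q[:,1],[.5,99.5]).round(1))
E
```

```text
floor 2761 z 18.99124365187402 x [475.5 508.9] y [251.8 315.9] 1.7
rim+floor 3163 z 19.164367550006222 x [474.3 509. ] y [246.3 317.1] 1.7
base 8135 z 18.60727150460112 x [463.5 518.4] y [217.8 344.3] 1.8
board 6804 z [137.  140.6 143.5] x [490.9 539.3] y [259.6 302.7] [52. 44.] 1.9
rim angle of mid -17.86 mid at x=545 267.1 width 70.5
base angle of mid 3.42 mid at x=545 284.0 width 128.0
board angle of mid 2.0 mid at x=545 282.2 width 43.3
top nest x [477.5 611.3] y [246.7 317.8]
```

Emit:
{"api": "move_arm", "payload": {
  "targets": [
    [[30,1,-1],[0,0,0],10],
    [[60,1,-1],[0,0,0],10],
    [[85,1,-1],[0,0,0],10],
    [[100,1,-1],[0,0,0],10],
    [[106,1,-1],[0,0,0],10],
    [[110,1,-1],[0,0,0],10],
    [[112,1,-1],[0,0,0],10],
    [[113,1,-1],[0,0,0],10],
    [[113.5,1,-1],[0,0,0],10],
    [[113.5,1,-1],[0,0,0],10]
  ]
}}

```text
t: 20.43
tcp_pos: [0.545, 0.2822, 0.0367]
ee_rot: [[0.004, -0.031, 1.0], [-0.002, 1.0, 0.031], [-1.0, -0.002, 0.004]]
force: [0.6, 0.3, -1.4]
opening: 0.0211
```

Nearly in contact. I'll lower a touch more, release, rise and look.

Emit:
{"api": "move_arm", "payload": {
  "targets": [
    [[0.7,0,0],[0,0,0],10],
    [[0.7,0,0],[0,0,0],10],
    [[0.7,0,0],[0,0,0],40],
    [[0.7,0,0],[0,0,0],60],
    [[0.7,0,0],[0,0,0],60],
    [[0.7,0,0],[0,0,0],60],
    [[-10,0,0],[0,0,0],60],
    [[-40,0,0],[0,0,0],60],
    [[-80,0,0],[0,0,0],60],
    [[-120,0,0],[0,0,0],60],
    [[-160,0,0],[0,0,0],60],
    [[-180,0,0],[0,0,0],60],
    [[-185,0,0],[0,0,0],60],
    [[-185,0,0],[0,0,0],60]
  ]
}}

```text
t: 21.6
tcp_pos: [0.5451, 0.2829, 0.2244]
ee_rot: [[0.007, -0.031, 0.999], [0.0, 1.0, 0.031], [-1.0, 0.0, 0.007]]
force: [0.5, 0.4, -1.8]
opening: 0.0509
```

```bash
python3 - <<'E'
from segw import *
s=st(); c,P=cloud("wrist",st=s); save(c,"w7.png"); np.savez("w7.npz",P=P,C=c["color"])
P,H,S,V,Z=load("w7.npz"); X,Y=P[...,0]*1000,P[...,1]*1000; Z=Z*1000
n=(X>465)&(X<620)&(Y>238)&(Y<325)
for nm,m in(("board",n&(Z>24)&(Z<36)&(H>40)&(H<90)&(S>80)),("block",n&(Z>50)&(H<20)),("dark/grey",n&(S<100)&(Z<35))):
    q=P[m]*1000; r=cv2.minAreaRect(q[:,:2].astype(np.float32)); print(nm,m.sum(),"z",np.percentile(q[:,2],[5,50,95]).round(1),np.round(r[0],1),np.round(r[1],1),round(r[2],1))
q=P[n&(Z>24)&(Z<36)&(H>40)&(H<90)&(S>80)]*1000
A=np.c_[q[:,:2]-q[:,:2].mean(0),np.ones(len(q))]; print("tilt",np.linalg.lstsq(A,q[:,2],rcond=None)[0])
go(589,-298,220,9.88)
E
```

```text
t 21.6 tcp [545.1 282.9 224.4] yaw 91.78 xz [ 0.007  0.    -1.   ] F [ 0.5  0.4 -1.8] op 50.9 q [-0.83  0.31  0.35  1.53 -0.11  1.32  1.13]
board 1583 z [25.7 27.2 28.7] [546.6 283.7] [104.6  39.6] 2.1
block 720 z [ 56.5  58.4 304.4] [543.  278.1] [36.1 75.5] 4.7
dark/grey 4507 z [17.8 23.4 29.1] [543.4 282.8] [136.5  71.2] 1.6
tilt [ 2.30727511e-04 -8.01182669e-03  2.72184978e+01]
shift [   3.2 -581.6   26.5] yaw 91.78 turn 81.9
```

View pics/w7.png

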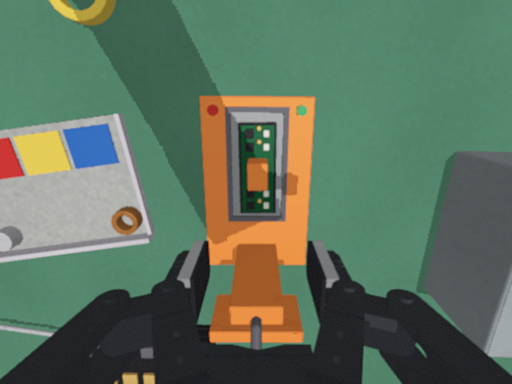

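Emit:
{"api": "move_arm", "payload": {
  "targets": [
    [[-20,-30,-3],[7,0,0],70],
    [[-46,-70,-7],[14,0,0],70],
    [[-46,-110,-10],[21,0,0],70],
    [[-46,-150,-14],[28,0,0],70],
    [[-46,-190,-18],[35,0,0],70],
    [[-46,-230,-21],[42,0,0],70],
    [[-46,-270,-25],[49,0,0],70],
    [[-46,-310,-29],[56,0,0],70],
    [[-46,-350,-32],[63,0,0],70],
    [[-46,-390,-36],[70,0,0],70],
    [[-46,-430,-40],[77,0,0],70],
    [[-46,-470,-44],[81.9,0,0],70],
    [[-46,-510,-47],[81.9,0,0],70],
    [[-46,-545,-50],[81.9,0,0],70],
    [[-46,-565,-52],[81.9,0,0],70],
    [[-46,-572,-53],[81.9,0,0],70],
    [[-46,-572,-53],[81.9,0,0],70],
    [[-46,-572,-53],[81.9,0,0],70],
    [[-46,-572,-53],[81.9,0,0],70],
    [[-46,-572,-53],[81.9,0,0],70]
  ]
}}

```text
t: 23.32
tcp_pos: [0.5096, -0.2889, 0.2686]
ee_rot: [[0.004, 0.985, 0.174], [-0.0, 0.174, -0.985], [-1.0, 0.004, 0.001]]
force: [0.9, 0.6, 0.3]
opening: 0.0598
```

```bash
python3 - <<'E'
from segw import *
s=st(); c,P=cloud("wrist",st=s); save(c,"w8.png"); np.savez("w8.npz",P=P,C=c["color"])
P,H,S,V,Z=load("w8.npz"); X,Y=P[...,0],P[...,1]
n=(X>.38)&(X<.65)&(Y>-.36)&(Y<-.2)
for k,f in COL.items(): rep(k,P,n&f(H)&(S>120)&(Z>.105))
rep("tray",P,n&(S<50)&(Z<.02))
E
```

```text
t 23.32 tcp [ 509.6 -288.9  268.6] yaw 10.03 xz [ 0.004 -0.    -1.   ] F [0.9 0.6 0.3] op 59.8 q [-0.25  0.28  0.85  1.55 -0.22  1.4   0.79]
blue 536 z [117.4 118.9 120.1] rect [ 430.9 -277. ] [25.2 25. ] 9.4 rackframe x [365.  389.1] y [-359.2 -335.1]
yellow 513 z [121.5 127.  128.1] rect [ 509.5 -288.7] [23.1 24.8] 10.6 rackframe x [441.  463.8] y [-383.3 -359.6]
red 587 z [118.1 123.2 124.3] rect [ 587.7 -300.9] [26.9 26.7] 4.8 rackframe x [514.1 539.8] y [-410.2 -384.1]
tray 10652 z [ 3.7  5.3 14.2] rect [ 508.8 -290.7] [115.4 258.9] 82.3 rackframe x [325.9 577.5] y [-445.6 -289.8]
```

View pics/w8.png

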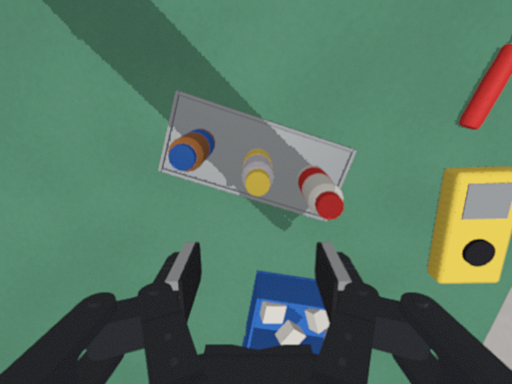

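Emit:
{"api": "move_arm", "payload": {
  "targets": [
    [[0,-40,-13],[0,0,-0.2],70],
    [[0,-76.3,-25.5],[0,0,-0.2],70],
    [[40,-76.3,-25.5],[0,0,-0.2],70],
    [[80,-76.3,-25.5],[0,0,-0.2],70],
    [[120,-76.3,-25.5],[0,0,-0.2],70],
    [[160,-76.3,-25.5],[0,0,-0.2],70],
    [[190,-76.3,-25.5],[0,0,-0.2],70],
    [[203,-76.3,-25.5],[0,0,-0.2],70],
    [[207,-76.3,-25.5],[0,0,-0.2],70],
    [[208,-76.3,-25.5],[0,0,-0.2],70],
    [[208,-76.3,-25.5],[0,0,-0.2],70],
    [[208,-76.3,-25.5],[0,0,-0.2],30],
    [[208,-76.3,-25.5],[0,0,-0.2],30],
    [[208,-76.3,-25.5],[0,0,-0.2],30],
    [[208,-76.3,-25.5],[0,0,-0.2],30],
    [[208,-76.3,-25.5],[0,0,-0.2],30],
    [[208,-76.3,-25.5],[0,0,-0.2],30],
    [[208,-76.3,-25.5],[0,0,-0.2],30]
  ],
  "newtons": 40
}}

```text
t: 24.87
tcp_pos: [0.4317, -0.2778, 0.0617]
ee_rot: [[0.003, 0.985, 0.174], [-0.001, 0.174, -0.985], [-1.0, 0.003, 0.002]]
force: [-1.1, 1.2, 7.0]
opening: 0.0371
```

```bash
python3 - <<'E'
from segw import *
s=st(); t=1000*np.array(s["tcp_pos"])[:2]; c=np.array([430.9,-277.0])
off=(c-t)@ey; goal=np.array([528.1,81.8]); w=goal-off*ey; print("offset along rack y",off, w)
go(w[0],w[1],t[0]*0+1000*s["tcp_pos"][2]+2,9.88)
E
```

```text
t 24.87 tcp [ 431.7 -277.8   61.7] yaw 10.02 xz [ 0.003 -0.001 -1.   ] F [-1.1  1.2  7. ] op 37.1 q [-0.23  0.33  0.82  1.98 -0.3   0.95  0.92]
offset along rack y 0.9281571642610236 [528.25925805  80.88560807]
shift [  -2.2  157.5 -336.4] yaw 10.02 turn 0.1
```

Emit:
{"api": "move_arm", "payload": {
  "targets": [
    [[-40,0,0],[0,0,0],30],
    [[-80,0,0],[0,0,0],30],
    [[-120,4,-10],[0,0,0],30],
    [[-140,21,-45],[0,0,0],30],
    [[-140,38,-81],[0,0,0],30],
    [[-140,54,-116],[0,0,0],30],
    [[-140,71,-151],[0,0,0],30],
    [[-140,87,-186],[0,0,0],30],
    [[-140,104,-221],[0,0,0],30],
    [[-140,120,-256],[0,0,0],30],
    [[-140,137,-291],[0,0,0],30],
    [[-140,150,-320],[0,0,0],30],
    [[-120,157,-335],[0,0,0],30],
    [[-80,158,-336.4],[0,0,0],30],
    [[-45,158,-336.4],[0,0,0],30],
    [[-22,158,-336.4],[0,0,0],30],
    [[-10,158,-336.4],[0,0,0],30],
    [[-5,158,-336.4],[0,0,0],30],
    [[-3,158,-336.4],[0,0,0],30],
    [[-3,158,-336.4],[0,0,0],30]
  ]
}}

```text
t: 26.53
tcp_pos: [0.5296, 0.081, 0.0657]
ee_rot: [[0.005, 0.985, 0.174], [-0.001, 0.174, -0.985], [-1.0, 0.005, 0.002]]
force: [0.5, -0.6, -3.2]
opening: 0.0371
```

```bash
python3 - <<'E'
from h import *
st(); go(528.9,81,63.7,9.88); go(509.5,-288.7,215,9.88)
E
```

```text
t 26.53 tcp [529.6  81.   65.7] yaw 10.0 xz [ 0.005 -0.001 -1.   ] F [ 0.5 -0.6 -3.2] op 37.1 q [-0.73  0.32  0.57  1.91 -0.21  0.96  0.11]
shift [ 2.  -0.7 -0.1] yaw 10.0 turn 0.1
shift [-149.1  -83.3  360.9] yaw 10.0 turn 0.1
```

Emit:
{"api": "move_arm", "payload": {
  "targets": [
    [[1,-0.7,0],[0,0,0],30],
    [[2,-0.7,0],[0,0,0],30],
    [[2.5,-0.7,0],[0,0,0],30],
    [[2.5,-0.7,0],[0,0,0],70],
    [[2.5,-0.7,0],[0,0,0],70],
    [[2.5,-0.7,0],[0,0,0],70],
    [[2.5,-0.7,0],[0,0,0],70],
    [[-20,0,0],[0,0,0],70],
    [[-60,0,0],[0,0,0],70],
    [[-100,0,0],[0,0,0],70],
    [[-140,-5,20],[0,0,0],70],
    [[-149,-14,60],[0,0,0],70],
    [[-149,-23,100],[0,0,0],70],
    [[-149,-32,140],[0,0,0],70],
    [[-149,-41,180],[0,0,0],70],
    [[-149,-51,220],[0,0,0],70],
    [[-149,-60,260],[0,0,0],70],
    [[-149,-69,300],[0,0,0],70],
    [[-149,-78,338],[0,0,0],70],
    [[-149,-83.3,361],[0,0,0],70]
  ]
}}

```text
t: 28.2
tcp_pos: [0.5081, -0.2933, 0.2153]
ee_rot: [[0.005, 0.985, 0.17], [-0.002, 0.17, -0.985], [-1.0, 0.005, 0.003]]
force: [-0.7, -0.0, 0.9]
opening: 0.0596
```

```bash
python3 - <<'E'
from h import *
st(); go(509.5,-288.7,60,9.88)
E
```

```text
t 28.2 tcp [ 508.1 -293.3  215.3] yaw 9.8 xz [ 0.005 -0.002 -1.   ] F [-0.7 -0.   0.9] op 59.6 q [-0.24  0.32  0.85  1.63 -0.25  1.29  0.82]
shift [155.3   1.5  -4.8] yaw 9.8 turn -0.1
```

Emit:
{"api": "move_arm", "payload": {
  "targets": [
    [[10,1.5,-4.8],[0,0,-0.2],70],
    [[50,1.5,-4.8],[0,0,-0.2],70],
    [[90,1.5,-4.8],[0,0,-0.2],70],
    [[125,1.5,-4.8],[0,0,-0.2],70],
    [[145,1.5,-4.8],[0,0,-0.2],70],
    [[152,1.5,-4.8],[0,0,-0.2],70],
    [[155,1.5,-4.8],[0,0,-0.2],70],
    [[155,1.5,-4.8],[0,0,-0.2],70],
    [[155,1.5,-4.8],[0,0,-0.2],25],
    [[155,1.5,-4.8],[0,0,-0.2],25],
    [[155,1.5,-4.8],[0,0,-0.2],25],
    [[155,1.5,-4.8],[0,0,-0.2],25],
    [[155,1.5,-4.8],[0,0,-0.2],25],
    [[155,1.5,-4.8],[0,0,-0.2],25],
    [[155,1.5,-4.8],[0,0,-0.2],25]
  ],
  "newtons": 40
}}

```text
t: 29.45
tcp_pos: [0.5103, -0.2893, 0.062]
ee_rot: [[0.004, 0.985, 0.17], [-0.004, 0.17, -0.985], [-1.0, 0.003, 0.004]]
force: [-1.7, 0.4, 6.3]
opening: 0.0349
```

```bash
python3 - <<'E'
from segw import *
s=st(); t=1000*np.array(s["tcp_pos"])[:2]; c=np.array([509.5,-288.7])
off=(c-t); goal=np.array([538.2,23.1]); w=goal-off; print("off rack x,y",off@ex,off@ey, w)
go(w[0],w[1],1000*s["tcp_pos"][2]+2,9.88)
E
```

```text
t 29.45 tcp [ 510.3 -289.3   62. ] yaw 9.8 xz [ 0.004 -0.004 -1.   ] F [-1.7  0.4  6.3] op 34.9 q [-0.17  0.49  0.76  1.79 -0.39  1.02  0.91]
off rack x,y -0.7105036222709904 0.692876961116652 [539.01885379  22.53931082]
shift [  -3.    81.4 -302.4] yaw 9.8 turn -0.1
```

Emit:
{"api": "move_arm", "payload": {
  "targets": [
    [[-40,0,0],[0,0,0],25],
    [[-80,0,0],[0,0,0],25],
    [[-120,2,-10],[0,0,0],25],
    [[-150,12,-45],[0,0,0],25],
    [[-150,22,-83],[0,0,0],25],
    [[-150,32,-121],[0,0,0],25],
    [[-150,43,-159],[0,0,0],25],
    [[-150,53,-197],[0,0,0],25],
    [[-150,63,-235],[0,0,0],25],
    [[-150,73,-270],[0,0,0],25],
    [[-150,79,-293],[0,0,0],25],
    [[-150,81.4,-302.4],[0,0,0],25],
    [[-120,81.4,-302.4],[0,0,0],25],
    [[-80,81.4,-302.4],[0,0,0],25],
    [[-45,81.4,-302.4],[0,0,0],25],
    [[-22,81.4,-302.4],[0,0,0],25],
    [[-10,81.4,-302.4],[0,0,0],25],
    [[-5,81.4,-302.4],[0,0,0],25],
    [[-3,81.4,-302.4],[0,0,0],25],
    [[-3,81.4,-302.4],[0,0,0],25]
  ]
}}

```text
t: 31.12
tcp_pos: [0.5399, 0.0224, 0.0651]
ee_rot: [[0.006, 0.985, 0.17], [-0.003, 0.17, -0.985], [-1.0, 0.005, 0.004]]
force: [0.5, 0.2, -2.4]
opening: 0.0349
```

```bash
python3 - <<'E'
from h import *
st(); go(539,22.5,64,9.88); go(587.7,-300.9,215,9.88)
E
```

```text
t 31.12 tcp [539.9  22.4  65.1] yaw 9.78 xz [ 0.006 -0.003 -1.   ] F [ 0.5  0.2 -2.4] op 34.9 q [-0.69  0.35  0.65  1.9  -0.25  0.97  0.25]
shift [ 1.1 -0.9 -0.2] yaw 9.78 turn -0.1
shift [-148.5   -7.1  327.4] yaw 9.78 turn -0.1
```

Emit:
{"api": "move_arm", "payload": {
  "targets": [
    [[1,-0.9,0],[0,0,0],25],
    [[1.7,-0.9,0],[0,0,0],25],
    [[1.7,-0.9,0],[0,0,0],25],
    [[1.7,-0.9,0],[0,0,0],70],
    [[1.7,-0.9,0],[0,0,0],70],
    [[1.7,-0.9,0],[0,0,0],70],
    [[1.7,-0.9,0],[0,0,0],70],
    [[-20,0,0],[0,0,0],70],
    [[-60,0,0],[0,0,0],70],
    [[-100,0,0],[0,0,0],70],
    [[-140,-1,20],[0,0,0],70],
    [[-148,-2,60],[0,0,0],70],
    [[-148,-3,100],[0,0,0],70],
    [[-148,-4,140],[0,0,0],70],
    [[-148,-5,180],[0,0,0],70],
    [[-148,-6,220],[0,0,0],70],
    [[-148,-7,260],[0,0,0],70],
    [[-148,-7,300],[0,0,0],70],
    [[-148,-7,322],[0,0,0],70],
    [[-148,-7,327],[0,0,0],70]
  ]
}}

```text
t: 32.78
tcp_pos: [0.5863, -0.306, 0.2142]
ee_rot: [[0.004, 0.986, 0.164], [-0.006, 0.164, -0.986], [-1.0, 0.003, 0.007]]
force: [0.2, -0.1, 0.0]
opening: 0.06
```

```bash
python3 - <<'E'
from h import *
st(); go(587.7,-300.9,60,9.88)
E
```

```text
t 32.78 tcp [ 586.3 -306.   214.2] yaw 9.45 xz [ 0.004 -0.006 -1.   ] F [ 0.2 -0.1  0. ] op 60.0 q [-0.15  0.51  0.8   1.42 -0.37  1.36  0.83]
shift [154.2   1.8  -5.8] yaw 9.45 turn -0.4
```

Emit:
{"api": "move_arm", "payload": {
  "targets": [
    [[10,1.8,-5.8],[-0.3,0,-0.2],70],
    [[50,1.8,-5.8],[-0.3,0,-0.2],70],
    [[90,1.8,-5.8],[-0.3,0,-0.2],70],
    [[125,1.8,-5.8],[-0.3,0,-0.2],70],
    [[145,1.8,-5.8],[-0.3,0,-0.2],70],
    [[152,1.8,-5.8],[-0.3,0,-0.2],70],
    [[154,1.8,-5.8],[-0.3,0,-0.2],70],
    [[154,1.8,-5.8],[-0.3,0,-0.2],70],
    [[154,1.8,-5.8],[-0.3,0,-0.2],30],
    [[154,1.8,-5.8],[-0.3,0,-0.2],30],
    [[154,1.8,-5.8],[-0.3,0,-0.2],30],
    [[154,1.8,-5.8],[-0.3,0,-0.2],30],
    [[154,1.8,-5.8],[-0.3,0,-0.2],30],
    [[154,1.8,-5.8],[-0.3,0,-0.2],30],
    [[154,1.8,-5.8],[-0.3,0,-0.2],30]
  ],
  "newtons": 40
}}

```text
t: 34.03
tcp_pos: [0.5889, -0.3013, 0.0622]
ee_rot: [[0.004, 0.986, 0.169], [-0.007, 0.169, -0.986], [-1.0, 0.003, 0.008]]
force: [-1.0, 1.1, 7.7]
opening: 0.0391
```

```bash
python3 - <<'E'
from segw import *
s=st(); t=1000*np.array(s["tcp_pos"])[:2]; c=np.array([587.7,-300.9])
off=(c-t); goal=np.array([548.1,-35.9]); w=goal-off; print("off rack x,y",off@ex,off@ey, w)
go(w[0],w[1],1000*s["tcp_pos"][2]+2,9.88)
E
```

```text
t 34.03 tcp [ 588.9 -301.3   62.2] yaw 9.75 xz [ 0.004 -0.007 -1.   ] F [-1.   1.1  7.7] op 39.1 q [-0.11  0.64  0.72  1.57 -0.46  1.09  0.89]
off rack x,y -1.140965870374701 0.5740326265417706 [549.32254004 -36.26974643]
shift [  -4.1    5.9 -267.9] yaw 9.75 turn -0.1
```

Emit:
{"api": "move_arm", "payload": {
  "targets": [
    [[-40,0,0],[0,0,0],30],
    [[-80,0,0],[0,0,0],30],
    [[-120,0,-10],[0,0,0],30],
    [[-150,1,-45],[0,0,0],30],
    [[-150,2,-83],[0,0,0],30],
    [[-150,3,-121],[0,0,0],30],
    [[-150,4,-159],[0,0,0],30],
    [[-150,5,-197],[0,0,0],30],
    [[-150,5,-232],[0,0,0],30],
    [[-150,5.9,-257],[0,0,0],30],
    [[-150,5.9,-267.9],[0,0,0],30],
    [[-120,5.9,-267.9],[0,0,0],30],
    [[-80,5.9,-267.9],[0,0,0],30],
    [[-45,5.9,-267.9],[0,0,0],30],
    [[-24,5.9,-267.9],[0,0,0],30],
    [[-12,5.9,-267.9],[0,0,0],30],
    [[-7,5.9,-267.9],[0,0,0],30],
    [[-5,5.9,-267.9],[0,0,0],30],
    [[-4.5,5.9,-267.9],[0,0,0],30],
    [[-4.5,5.9,-267.9],[0,0,0],30]
  ]
}}

```text
t: 35.7
tcp_pos: [0.5503, -0.0363, 0.0659]
ee_rot: [[0.006, 0.986, 0.169], [-0.007, 0.169, -0.986], [-1.0, 0.005, 0.008]]
force: [0.1, -0.2, -1.3]
opening: 0.0386
```

```bash
python3 - <<'E'
from h import *
st(); go(549.3,-36.3,64.2,9.75); go(542,3,260,9.88)
E
```

```text
t 35.7 tcp [550.3 -36.3  65.9] yaw 9.75 xz [ 0.006 -0.007 -1.   ] F [ 0.1 -0.2 -1.3] op 38.6 q [-0.63  0.39  0.72  1.88 -0.3   0.98  0.4 ]
shift [ 1.7 -1.  -0.2] yaw 9.75 turn -0.0
shift [-194.4   -0.6  -38.6] yaw 9.75 turn -0.1
```

Emit:
{"api": "move_arm", "payload": {
  "targets": [
    [[1,-1,0],[0,0,0],30],
    [[2.2,-1,0],[0,0,0],30],
    [[2.2,-1,0],[0,0,0],30],
    [[2.2,-1,0],[0,0,0],70],
    [[2.2,-1,0],[0,0,0],70],
    [[2.2,-1,0],[0,0,0],70],
    [[2.2,-1,0],[0,0,0],70],
    [[-20,0,0],[0,0,0],70],
    [[-60,0,0],[0,0,0],70],
    [[-100,0,0],[0,0,0],70],
    [[-140,0,0],[0,0,0],70],
    [[-180,0,-10],[0,0,0],70],
    [[-194,0,-36],[0,0,0],70],
    [[-194,0,-38],[0,0,0],70],
    [[-194,0,-38],[0,0,0],70],
    [[-194,0,-38],[0,0,0],70],
    [[-194,0,-38],[0,0,0],70]
  ]
}}

```text
t: 37.12
tcp_pos: [0.5423, 0.0015, 0.2586]
ee_rot: [[0.005, 0.986, 0.168], [-0.008, 0.168, -0.986], [-1.0, 0.003, 0.008]]
force: [0.6, -0.0, 0.0]
opening: 0.0601
```

```bash
python3 - <<'E'
from segw import *
s=st(); c,P=cloud("wrist",st=s); save(c,"w9.png"); np.savez("w9.npz",P=P,C=c["color"])
P,H,S,V,Z=load("w9.npz")
xr=P[...,:2]*1000@ex; yr=P[...,:2]*1000@ey
R=(xr>500)&(xr<562)&(yr>-165)&(yr<25)
for k,g in (("blue",(528.1,81.8)),("yellow",(538.2,23.1)),("red",(548.1,-35.9))):
    print("pad in rack frame",np.round([np.array(g)@ex,np.array(g)@ey],1)); rep(k+" cap",P,R&COL[k](H)&(S>120)&(Z>.11))
E
```

```text
t 37.12 tcp [542.3   1.5 258.6] yaw 9.69 xz [ 0.005 -0.008 -1.   ] F [ 0.6 -0.   0. ] op 60.1 q [-0.79  0.15  0.78  1.68 -0.1   1.36  0.17]
pad in rack frame [534.3 -10. ]
blue cap 689 z [120.  121.2 122.4] rect [528.1  80.8] [25.4 25.3] 35.2 rackframe x [522.3 546. ] y [-23.    0.9]
pad in rack frame [534.2 -69.6]
yellow cap 563 z [127.3 129.  130.1] rect [538.4  22.9] [23.5 24.5] 11.0 rackframe x [523.5 546. ] y [-81.7 -57.8]
pad in rack frame [ 533.8 -129.4]
red cap 597 z [119.3 125.1 126.3] rect [549.5 -35.9] [25.4 26.8] 9.2 rackframe x [522.5 547.8] y [-142.6 -116.6]
```

View pics/w9.png

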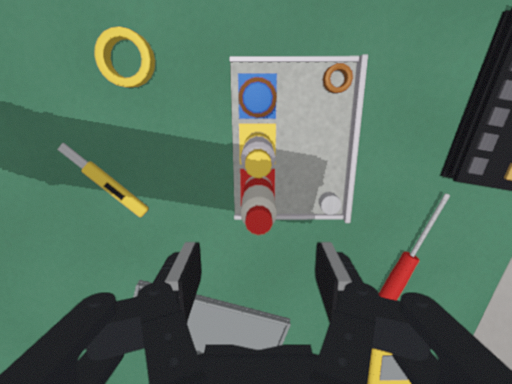

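```bash
python3 - <<'E'
from h import *
c,P=cloud("top"); X,Y,Z=1000*P[...,0],1000*P[...,1],1000*P[...,2]
m=(X>500)&(X<590)&(Y>255)&(Y<312)&(Z>48)&(Z<70); print("block",m.sum(),np.round(1000*P[m].mean(0)))
s=st(); print(np.abs(s["joint_velocities"]).max()); workorder.sign_off()
E
```

```text
block 154 [549. 283.  59.]
t 37.22 tcp [542.3   1.4 258.7] yaw 9.66 xz [ 0.005 -0.008 -1.   ] F [-0.3 -0.7 -0.1] op 59.8 q [-0.79  0.15  0.78  1.68 -0.1   1.36  0.17]
0.005372771365061728
the job is handed in; nothing more can be done
```

I moved all three containers into the grey tray first, laid the board in the fixture's nest, and then stood each container back on its own pad. I handed the job in at 37.2 s, with the gripper empty, the arm well clear and at rest.

- **Containers:** in the last wrist picture all three stand upright. Their cap centres were within about 1.5 mm of the pad centres I had measured earlier.
- **Board:** it lay flat inside the rim, its top at about 27 mm (18 mm floor plus 9 mm board) with no real tilt. A last look with the top camera put its grip block at (549, 283) mm. The closer wrist camera had put the board's centre at (547, 284) mm and the nest's at (543, 283) mm. The 2 mm difference is within camera accuracy and inside the nest's 8 mm clearance.
- **Forces:** the largest wrist force I saw between moves was about 8 N. It was not tracked during the moves themselves.

No check failed.

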